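# Brace and lock the print-studio light stand

### The arm

A 6-joint arm with a two-finger parallel gripper is mounted at the origin on the work surface. World frame = base frame: x ahead of the robot, y to its left, z up, the work surface at z = 0. Lengths are in m, angles in degrees, forces in N, time in s.
With the tool pointing down it reaches from about 0.4 to 0.825 m from the base axis. Payload 7 kg.
Tool frame: the origin (TCP) lies midway between the tips of the shut fingers; the grasp point (between the pads) lies 19 mm behind it; z points along the fingers, y is the line along which they close (so a half turn about z gives the same grasp; the last joint's range is limited). The gripper opens to 88 mm and grips with 3 to 60 N. Pads are 19 mm wide; open, the fingers measure 130 mm over their backs; the gripper's body (78 mm by 193 mm) begins 47 mm behind the grasp point.
Start: joints at [88.929, 20.546, 0.682, 0, -70.136, -16.507], TCP at [0.204, 0.643, 0.191] pointing down, gripper open.
Joint ranges: [-176.03, 176.03], [-82.01, 121.73], [-58.28, 71.71], [-173.87, 95.51], [-174.79, -0.11], [-173.66, 173.66]. Speed limits (degrees/s): [136.94, 136.94, 172.46, 180, 180, 180].

### API

Orientations are given as a 3x3 rotation matrix whose columns are the frame's x, y, z axes.
In Python, from rig import robot gives the robot as it stands. Calls block until the motion is done:
- robot.goto(position, orientation): joint-space move of the TCP to a pose.
- robot.servo_line(position, ori=None, speed=0.15): straight line of the TCP; ori=None keeps the orientation; speed is the mean speed in m/s.
- robot.movej(angles): joint-space move.
- robot.move_gripper(opening): opening from 0.0 (shut) to 1.0 (fully open); the grip force is fixed at half the most; returns when the fingers have stopped.
- robot.dwell(seconds).
- robot.ik(position, orientation): joint angles nearest the present ones, or None.
- robot.grab_frame(name): name is "scene" or "top"; returns (picture, depth): 384x512x3 uint8, red, green, blue; 384x512 float32, m along the optical axis (not along the pixel's ray), 0 where there is no reading.
- robot.camera_info(name): a dict with "vfov" (degrees; the focal length in pixels is half the picture's height over the tangent of half this angle, whatever the lens; pixels are square), "cx", "cy" (the principal point, pixels), "k1" (the pictures are not rectified: a ray, as slopes to the right and down, at radius r is drawn at 1 + k1 r^2 times it, then the intrinsics apply), "view" (4x4, takes a point from world to camera coordinates). Camera axes: x right, y down, z forward; pixel columns grow to the right and rows downward; lengths in m; the calibration is good to about 2 mm. A picture is of the moment at which its call begins. camera_info takes no time and is no camera call.
A pose or a line that the arm cannot do raises robot.Unreachable and nothing moves.
- robot.job_done(): hands the job in; it is judged then, once.
Readings, each from a call of its own:
- robot.read_t(): time.
- robot.read_qpos(): joint angles.
- robot.read_qvel(): joint speeds.
- robot.read_effort(): joint torques, N m.
- robot.read_position(): TCP position.
- robot.read_tcp_rot(): TCP orientation.
- robot.read_force(): force on the tool from outside, world axes, zero at the start.
- robot.read_ft_torque(): the same for the moment, N m.
- robot.read_grip_width(): opening from 0.0 (shut) to 1.0 (fully open).
- robot.read_finger_force(): force on a finger pad.
Only numpy, scipy, OpenCV 4.12 (cv2) and the standard library are available. Lean on these libraries where they do the work, as an engineer would, in place of code of your own. Each camera call takes 0.05 s, during which the arm holds its last target. There are 200 camera calls.

### The job

Get the copy-light stand ready for work: swing its folded stabiliser leg out until it seats in its end stop, and only then use the wooden mallet to knock both sprung lock pins (the upright one and the slanted one) down until each latches. Finally stand the mallet upright on the table again on its head and let go. Use the mallet, not the hand, on the pins, and do not disturb the bottle, the jar or the putty knife.

Things in the scene. Friction and masses are not known exactly. Their poses are not given: they have to be found in the camera images.
- stand: Light stand, fixed to the table. Origin: centre of the underside of its base; x away from its front, y to its left, z up (the 'stand' positions in mm are in this frame). Dark steel base 220 x 220 x 30 high; aluminium column 40 x 40 at (85, 50) up to z 285; leg's hinge bracket at the front right corner (-80, -123), up to z 50.
- light_bar (a point): Centre of the underside of the grey light bar that overhangs the slanted pin, at stand (41, 50, 232). The bar is 127 along x, 160 along y and 68 high: it fills stand x -22 to 105, y -30 to 130, z 232 to 300.
- leg (a joint): Stabiliser leg: flat steel bar 172 long, 28 wide, z 12 to 32, turning level about its pivot. 0: folded along the base's right side, along the stand's +x; grows (clockwise from above) as it swings out to the right; 1.55 rad: seated at its end stop, pointing to the stand's -y. An over-centre spring resists (3 N at the knob) to 0.9 rad, then pulls it into its seat and holds it.
- leg_pivot (a point): Point on the leg's pivot axis, at table height: stand frame (-80, -125, 0).
- leg_knob (a point): Centre of the top of the black upright knob near the leg's free end: 24 diameter, z 32 to 85, 160 from the pivot axis. It may be gripped from above or pushed.
- pin_upright_travel (a joint): Travel of the upright lock pin, m: 0 raised; 0.022 latched down, at its end stop. An over-centre spring pushes it back up if let go before 0.014 and snaps it down and holds it beyond that; it resists with 13 N at first, then less.
- pin_upright: Round flat steel head, 28 diameter, 12 thick, of the upright pin. Origin: centre of its top face; z along the pin's axis, straight up. Raised, its top is at stand (-75, -65, 96); it goes down along -z. Its bushing below is 40 diameter, up to z 60.
- pin_slanted_travel (a joint): Travel of the slanted lock pin, m; the same mechanism as the upright pin.
- pin_slanted: The same head on the slanted pin. Origin: centre of its top face; z along the pin's axis, out of the stand, leaning 35 degrees from vertical to the stand's -x. Raised, its top is at stand (-30, 50, 105); it goes down along -z. Its 40 diameter bushing ends 36 below the raised top. The light bar above leaves room only along the slanted axis.
- mallet: Loose wooden mallet with head and handle on one axis, 130 long, about 0.32 kg, starts standing on its striking face. Origin: centre of the striking face (underside); z along the handle. Head 52 diameter, 55 high; straight round handle 26 diameter from z 55 to 130. Grip the handle along its axis and strike with the flat face.
- bottle: Bystander: white plastic squeeze bottle, 58 diameter, 150 high, upright. Origin: centre of its underside.
- jar: Bystander: glass ink jar with a white lid, 66 diameter, 70 high, upright. Origin: centre of its underside.
- knife: Bystander: putty knife lying flat, 200 long, 60 wide, up to 18 high. Origin: on its underside at mid-length; handle to its -x, blade to its +x.
Not all that is in view belongs to the job. What is shaped like the mallet but purple is not meant.

How it is judged:
By the outcome, as a careful person would: the job done as asked, in the order asked, and still so for the second after the job is handed in, with the robot touching nothing.
It also fails if it takes over 67 s, if anything falls off the work surface, if the arm or the gripper's body presses on something with over 40 N, if the wrist force passes 120 N, or if a joint passes its speed limit or range.

## Working session

There is one attempt and no reset: what is moved stays moved. The work goes in short steps, each a Python script; the robot and the scene stay as the last script left them, time stands still between calls to the robot, and variables do not carry over. Pictures are saved under pics/ and viewed, at most 10 in all, crops included, and the job is handed in when it is done.

```bash
mkdir -p pics; ls
cat > h.py <<'E'
import numpy as np, cv2
from rig import robot
def K(n):
    c=robot.camera_info(n); f=192/np.tan(np.radians(c["vfov"])/2)
    return f,c["cx"],c["cy"],c["k1"],np.array(c["view"])
def ray(n,u,v):
    f,cx,cy,k,V=K(n); d=np.array([(u-cx)/f,(v-cy)/f]); s=d.copy()
    for _ in range(20): s=d/(1+k*(s@s))
    R=V[:3,:3]; return -R.T@V[:3,3], R.T@np.array([s[0],s[1],1.])   # scaled so t=depth
def plane(n,u,v,z):
    o,d=ray(n,u,v); return o+d*(z-o[2])/d[2]
def dpt(n,u,v,dep): o,d=ray(n,u,v); return o+d*dep
def proj(n,p):
    f,cx,cy,k,V=K(n); q=V[:3,:3]@np.asarray(p)+V[:3,3]; s=q[:2]/q[2]; s=s*(1+k*(s@s)); return np.array([f*s[0]+cx,f*s[1]+cy])
def cloud(n,D):
    f,cx,cy,k,V=K(n); v,u=np.mgrid[:D.shape[0],:D.shape[1]]; dx=(u-cx)/f; dy=(v-cy)/f; sx,sy=dx.copy(),dy.copy()
    for _ in range(20):
        g=1+k*(sx**2+sy**2); sx,sy=dx/g,dy/g
    P=np.stack([sx*D,sy*D,D],-1); return (P-V[:3,3])@V[:3,:3]
E
python3 - <<'E'
from h import *
for n in("scene","top"):
    I,D=robot.grab_frame(n); np.savez("f0_%s.npz"%n,I=I,D=D); cv2.imwrite("pics/0_%s.png"%n,cv2.resize(I[...,::-1],(800,600),interpolation=cv2.INTER_CUBIC))
    print(n,robot.camera_info(n))
print(robot.read_t(),robot.read_tcp_rot())
E
```

```text
pics
scene {'vfov': 44.770305440115585, 'cx': 259.132832445888, 'cy': 192.38787352376946, 'k1': -0.17977191148462796, 'view': array([[-0.1567738 ,  0.9875244 ,  0.01474915, -0.01443743],
       [ 0.62916364,  0.11137162, -0.76925254, -0.2325598 ],
       [-0.76129829, -0.11131902, -0.6387746 ,  1.58560822],
       [ 0.        ,  0.        ,  0.        ,  1.        ]])}
top {'vfov': 44.61837064348361, 'cx': 258.8135341278151, 'cy': 182.83347038734803, 'k1': 0.0070721340930114404, 'view': array([[ 0.06042841, -0.99816394, -0.00414136,  0.06858283],
       [-0.97470447, -0.05811279, -0.21581032,  0.57387537],
       [ 0.21517341,  0.01707768, -0.97642652,  1.30552237],
       [ 0.        ,  0.        ,  0.        ,  1.        ]])}
0.1 [[ 9.53285174e-01 -3.02071667e-01 -2.92910501e-04]
 [-3.02071764e-01 -9.53284054e-01 -1.47007971e-03]
 [ 1.64842517e-04  1.48988518e-03 -9.99998877e-01]]
```

View pics/0_scene.png

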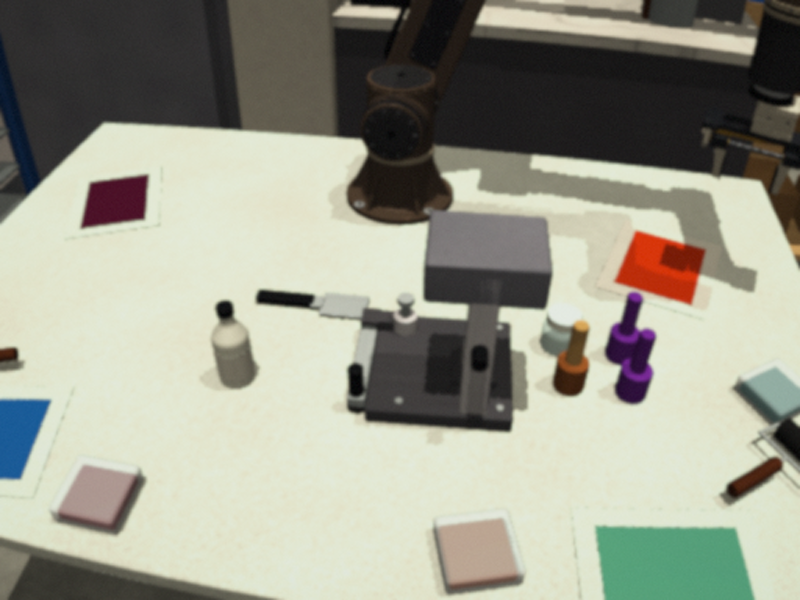

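View pics/0_top.png

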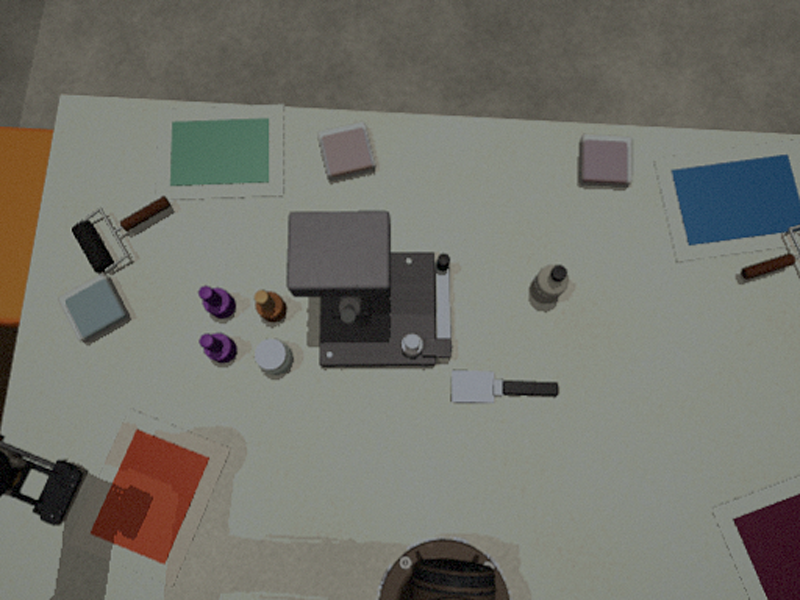

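The scene view shows the wooden mallet at (575,360). The two purple decoys are at (627,330) and (637,370), the jar at (562,330), the bottle at (233,350), the knife at (313,303), the upright pin at (405,310) and the knob at (356,375). In the top view the mallet is at (268,305), the purple ones at (216,300) and (217,347), the jar at (272,356), the upright pin at (412,344), the slanted pin at (349,310), the knob at (443,263) and the bar at (340,250). The only orange-brown wooden one is at scene (575,360), so I choose that.

Run:
```python
from h import *
S={n:np.load("f0_%s.npz"%n) for n in("scene","top")}
C={n:cloud(n,S[n]["D"]) for n in S}
for n in S:
    I=S[n]["I"];P=C[n];H=cv2.cvtColor(I,cv2.COLOR_RGB2HSV);ok=S[n]["D"]>0
    print(n,"table z",np.median(P[ok&(H[...,2]>150)&(H[...,1]<60)][:,2]) , ok.mean())
    m=ok&(H[...,0]>4)&(H[...,0]<22)&(H[...,1]>110)&(P[...,2]>.012)&(P[...,2]<.2)
    _,L,st,ce=cv2.connectedComponentsWithStats(m.astype(np.uint8))
    for i in range(1,len(st)):
        if st[i,4]>40:
            q=P[L==i]; print("wood",ce[i].round(1),st[i],np.median(q,0).round(4),q.min(0).round(3),q.max(0).round(3))
            hi=q[q[:,2]>q[:,2].max()-.008]; print("  top",hi.mean(0).round(4),len(hi)); lo=q[q[:,2]<.05];print("  head",lo.min(0).round(4),lo.max(0).round(4))
def pc(p,n=''): print(n,np.round(p,4))
# bar top, base top
A=np.concatenate([C[n][S[n]["D"]>0] for n in S]); 
P=C["top"];b=P[(P[...,2]>.29)&(P[...,2]<.31)&(P[...,0]>.4)]
for nm,n,lo,hi in(("bar","top",.29,.31),("bar","scene",.29,.31)):
    q=C[n];m=(q[...,2]>lo)&(q[...,2]<hi)&(q[...,0]>.3)&(q[...,0]<.9)&(abs(q[...,1])<.35)
    r=cv2.minAreaRect((q[m][:,:2]*1000).astype(np.float32)); print(nm,n,m.sum(),np.round(r[0],1),np.round(r[1],1),r[2], np.median(q[m][:,2]))
for n in S:
    q=C[n];I=S[n]["I"];m=(q[...,2]>.02)&(q[...,2]<.04)&(I.max(-1)<90)&(q[...,0]>.3)&(q[...,0]<.9)&(abs(q[...,1])<.3)
    _,L,st,ce=cv2.connectedComponentsWithStats(m.astype(np.uint8));i=1+st[1:,4].argmax()
    r=cv2.minAreaRect((q[L==i][:,:2]*1000).astype(np.float32)); print("base",n,st[i,4],np.round(r[0],1),np.round(r[1],1),r[2],np.median(q[L==i][:,2]));print(cv2.boxPoints(r).round(1).tolist())
s=512/800
for nm,u,v in(("pinup",412,344),("pinsl",349,305),("knob",443,259),("jar",272,352),("bottlecap",557,272),("knifeh",530,388),("blade",470,386)):
    u,v=int(u*s),int(v*s); print(nm,C["top"][v-1:v+2,u-1:u+2].reshape(-1,3).round(4)[[0,4,8]].tolist())
I=S["scene"]["I"];cv2.imwrite("pics/1_crop.png",cv2.resize(I[180:270,330:450,::-1],None,fx=6,fy=6,interpolation=cv2.INTER_CUBIC))
```

```text
scene table z -0.0002100225486502108 0.9959767659505209
wood [482.7   7.3] [477   2  11  15 103] [-1.121   1.0018  0.176 ] [-1.228  0.972  0.172] [-0.949  1.06   0.182]
  top [-1.1104  1.0032  0.1767] 90Traceback (most recent call last):
  File "<stdin>", line 12, in <module>
    return umr_minimum(a, axis, None, out, keepdims, initial, where)
ValueError: zero-size array to reduction operation minimum which has no identity
```

```bash
cat > m.py <<'E'
from h import *
S={n:np.load("f0_%s.npz"%n) for n in("scene","top")}
C={n:cloud(n,S[n]["D"]) for n in S}
for n in S:
    I=S[n]["I"];P=C[n];H=cv2.cvtColor(I,cv2.COLOR_RGB2HSV);ok=S[n]["D"]>0
    m=ok&(H[...,0]>3)&(H[...,0]<24)&(H[...,1]>110)&(P[...,2]>.012)&(P[...,2]<.2)&(P[...,0]>.3)&(P[...,0]<.9)&(abs(P[...,1])<.4)
    _,L,st,ce=cv2.connectedComponentsWithStats(m.astype(np.uint8))
    for i in range(1,len(st)):
        if st[i,4]>40:
            q=P[L==i]; print("wood",n,ce[i].round(1),st[i],np.median(q,0).round(4),q.min(0).round(3),q.max(0).round(3))
            hi=q[q[:,2]>q[:,2].max()-.008]; print("  top",hi.mean(0).round(4),len(hi)); lo=q[q[:,2]<.057];print("  head",lo.min(0).round(4),lo.max(0).round(4))
for n in S:
    q=C[n];m=(q[...,2]>.29)&(q[...,2]<.31)&(q[...,0]>.3)&(q[...,0]<.9)&(abs(q[...,1])<.35)
    r=cv2.minAreaRect((q[m][:,:2]*1000).astype(np.float32)); print("bar",n,m.sum(),np.round(r[0],1),np.round(r[1],1),r[2], np.median(q[m][:,2]))
    q=C[n];I=S[n]["I"];m=(q[...,2]>.02)&(q[...,2]<.04)&(I.max(-1)<90)&(q[...,0]>.3)&(q[...,0]<.9)&(abs(q[...,1])<.3)
    _,L,st,ce=cv2.connectedComponentsWithStats(m.astype(np.uint8));i=1+st[1:,4].argmax()
    r=cv2.minAreaRect((q[L==i][:,:2]*1000).astype(np.float32)); print("base",n,st[i,4],np.round(r[0],1),np.round(r[1],1),r[2],np.median(q[L==i][:,2]));print(cv2.boxPoints(r).round(1).tolist())
s=512/800
for nm,u,v in(("pinup",412,341),("pinsl",349,305),("knob",443,259),("jar",272,352),("bottlecap",559,272),("knifeh",530,388),("blade",470,386)):
    u,v=int(u*s),int(v*s); print(nm,C["top"][v-1:v+2,u-1:u+2].reshape(-1,3).round(4)[[0,4,8]].tolist())
I=S["scene"]["I"];cv2.imwrite("pics/1_crop.png",cv2.resize(I[180:270,330:450,::-1],None,fx=6,fy=6,interpolation=cv2.INTER_CUBIC))
E
python3 m.py
```

```text
wood scene [366.4 231.3] [355 206  22  46 608] [0.5334 0.3569 0.0551] [0.458 0.336 0.012] [0.548 0.382 0.132]
  top [0.5257 0.3584 0.1282] 63
  head [0.4581 0.336  0.012 ] [0.5481 0.382  0.057 ]
wood top [172.8 195.7] [164 186  19  20 248] [0.5127 0.3477 0.0557] [0.495 0.331 0.012] [0.543 0.378 0.133]
  top [0.5212 0.3549 0.1294] 31
  head [0.495  0.3306 0.0123] [0.5434 0.3781 0.057 ]
bar scene 3042 [569.6 209.8] [132.4 159.3] 4.073127746582031 0.29960589355691836
base scene 4156 [537.  144.6] [218.2 244.2] 4.104923725128174 0.029232403377106024
[[419.3999938964844, 258.6000061035156], [436.8999938964844, 15.0], [654.5999755859375, 30.600000381469727], [637.0999755859375, 274.20001220703125]]
bar top 3262 [569.5 207.5] [126.4 158.4] 3.7357447147369385 0.29985642229541415
base top 3473 [531.  143.5] [218.9 241.1] 2.775097370147705 0.030083776053146667
[[415.8999938964844, 258.6000061035156], [427.5, 17.799999237060547], [646.2000122070312, 28.399999618530273], [634.5, 269.20001220703125]]
pinup [[0.464, 0.0874, 0.0952], [0.4612, 0.0845, 0.0964], [0.4583, 0.0815, 0.0987]]
pinsl [[0.5259, 0.2062, 0.0796], [0.5217, 0.2024, 0.0874], [0.5164, 0.198, 0.1015]]
knob [[0.6239, 0.0387, 0.0841], [0.6214, 0.0356, 0.083], [0.6183, 0.0326, 0.0842]]
jar [[0.4323, 0.3398, 0.071], [0.4302, 0.3376, 0.0662], [0.4271, 0.3338, 0.0697]]
bottlecap [[0.5946, -0.1643, 0.1436], [0.5906, -0.1661, 0.1488], [0.5882, -0.1691, 0.1477]]
knifeh [[0.4003, -0.1398, 0.017], [0.3975, -0.1426, 0.018], [0.3949, -0.146, 0.0155]]
blade [[0.397, -0.0261, 0.0092], [0.3943, -0.0292, 0.0088], [0.3917, -0.0325, 0.0067]]
```

View pics/1_crop.png

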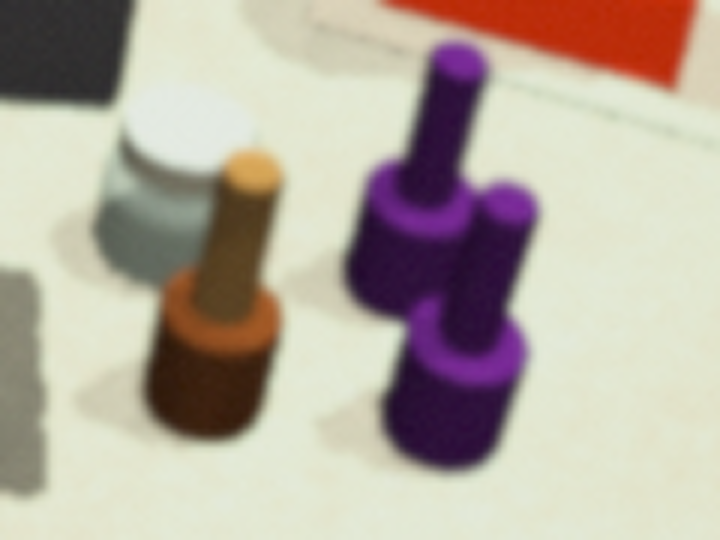

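The crop confirms it. The orange-brown mallet's handle top is at crop (252,172), with the jar behind it and the two purple decoys to its right. Next I refine the positions and dry-check the poses.

```bash
cat > g.py <<'E'
from h import *
YAW=np.radians(4.0); O=np.array([.5316,.1554,0])
Rs=cv2.Rodrigues(np.array([0,0,YAW]))[0]
def W(x,y,z): return O+Rs@np.array([x,y,z])/1000
def ori(z,y):  # in stand frame
    z=np.array(z,float);z/=np.linalg.norm(z);y=np.array(y,float);y-=z*(y@z);y/=np.linalg.norm(y)
    return Rs@np.column_stack([np.cross(y,z),y,z])
DOWN=ori((0,0,-1),(0,-1,0))
E
python3 - <<'E'
from g import *
C={};I={}
for n in("scene","top"):
    s=np.load("f0_%s.npz"%n); C[n]=cloud(n,s["D"]); I[n]=s["I"]
P=C["top"]; Q=C["scene"]
def near(P,c,r,lo,hi):
    m=(np.hypot(P[...,0]-c[0],P[...,1]-c[1])<r)&(P[...,2]>lo)&(P[...,2]<hi); return P[m]
def mid(n,c,r,lo,hi):
    q=near(C[n],c,r,lo,hi); return len(q),((q.min(0)+q.max(0))/2).round(4),(np.ptp(q,axis=0)).round(4)
for nm,c,r,lo,hi in(("pinup",W(-75,-65,0),.03,.090,.102),("knob",W(80,-125,0),.025,.079,.092),("mallettop",(.523,.357),.03,.123,.137),("jar",(.43,.338),.05,.064,.076),("cap",(.591,-.166),.03,.14,.16),("knife",(.396,-.085),.12,.006,.022),("purp",(.5,.45),.07,.122,.138)):
    print(nm,"exp",np.round(c[:2],4)); 
    for n in C: print("   ",n,*mid(n,c,r,lo,hi))
for n,b in(("top",(190,300)),): pass
print("mallet rays",plane("scene",372,208.7,.13),plane("top",168.3,190,.13))
t=np.radians(35);zs=np.array([-np.sin(t),0,np.cos(t)])
for y in((1,0,0),(-1,0,0)):
    q=robot.ik(W(80,-100,45),ori((0,0,-1),y)); print("leg",y,q)
print("up",robot.ik(W(-75,-65,170),ori((0,0,-1),(np.sin(.57),-np.cos(.57),0))))
print("sl",robot.ik(W(*(np.array([-30,50,105])+zs*74)),ori(-zs,(0,-1,0))))
print("sl far",robot.ik(W(*(np.array([-30,50,105])+zs*(74+60))),ori(-zs,(0,-1,0))))
print("hi",robot.ik(np.array([.45,.4,.45]),DOWN),robot.ik(W(80,-100,.42e3),ori((0,0,-1),(1,0,0))))
E
```

```text
pinup exp [0.4613 0.0853]
    scene 74 [0.4626 0.0886 0.0951] [0.0265 0.026  0.01  ]
    top 74 [0.4624 0.0834 0.0959] [0.0265 0.0256 0.0103]
knob exp [0.6201 0.0363]
    scene 71 [0.621  0.0391 0.0831] [0.0244 0.0225 0.0077]
    top 52 [0.6203 0.0344 0.0857] [0.0218 0.0205 0.0117]
mallettop exp [0.523 0.357]
    scene 75 [0.524  0.3592 0.1273] [0.027  0.0215 0.0086]
    top 65 [0.5213 0.3561 0.1282] [0.0231 0.0238 0.0103]
jar exp [0.43  0.338]
    scene 276 [0.429  0.3433 0.0689] [0.0589 0.0543 0.0089]
    top 309 [0.4267 0.3414 0.07  ] [0.0572 0.0559 0.0118]
cap exp [ 0.591 -0.166]
    scene 100 [ 0.5933 -0.1625  0.1461] [0.0286 0.0253 0.0114]
    top 81 [ 0.5915 -0.1666  0.1487] [0.0261 0.0264 0.0163]
knife exp [ 0.396 -0.085]
    scene 711 [ 0.3957 -0.0922  0.0133] [0.0641 0.2028 0.0146]
    top 942 [ 0.3981 -0.0872  0.014 ] [0.229  0.2317 0.016 ]
purp exp [0.5  0.45]
    scene 142 [0.4837 0.4523 0.1285] [0.1056 0.0355 0.0123]
    top 122 [0.4825 0.4489 0.1292] [0.1012 0.0366 0.014 ]
mallet rays [0.52472073 0.35951826 0.13      ] [0.51871508 0.35069344 0.13      ]
leg (1, 0, 0) [ 23.63250491  22.82019828 -16.67720551   0.         -50.50259621
 160.36749509]
leg (-1, 0, 0) [ 23.63250491  22.82019828 -16.67720551   0.         -50.50259621
 -19.63250491]
up [ 34.61064273   1.74280061 -26.1220275    0.         -62.13517189
  92.04795159]
sl None
sl far None
hi [ 60.2095502   10.82791791  19.98173106   0.         -99.15381316
  33.7904498 ] [ 23.63250491  12.46733411  18.31422866   0.         -95.84689455
 160.36749509]
```

Run:
```python
from g import *
t=np.radians(35);zs=np.array([-np.sin(t),0,np.cos(t)])
xs=np.cross([0,1,0],zs)
for d in (60,74,90,110,134):
  for a in range(0,360,15):
    r=np.radians(a); y=-np.cos(r)*np.array([0,1,0])+np.sin(r)*xs
    q=robot.ik(W(*(np.array([-30,50,105])+zs*d)),ori(-zs,y))
    if q is not None: print(d,a,np.round(q,0))
  # intermediate tilts
for tl in (0,5,10,15,20,25,30,35):
    z=np.array([-np.sin(np.radians(tl)),0,np.cos(np.radians(tl))])
    q=robot.ik(W(-72,50,166),ori(-z,(0,-1,0))); print(tl,None if q is None else np.round(q,0))
```

```text
0 [ 46.   5. -23.   0. -62.  48.]
5 [ 50.   2. -29.   4. -56.  42.]
10 [ 53.  -2. -35.  10. -51.  35.]
15 [ 56.  -5. -42.  17. -45.  27.]
20 [ 59.  -8. -49.  26. -40.  16.]
25 [ 61. -10. -56.  37. -36.   5.]
30 None
35 None
```

```bash
cat >> g.py <<'E'
def Rax(a,deg): return cv2.Rodrigues(np.array(a,float)*np.radians(deg))[0]
def mal(face,lean,psi,beta,g=93):
    """face: stand mm of striking-face centre; mallet leans `lean` deg to stand -x after azimuth psi; tool tilted beta about closing axis"""
    M=Rax((0,1,0),-lean)@Rax((0,0,1),psi); a=M@np.array([0,0,1.])
    T=M@Rax((0,1,0),beta)@np.diag([1.,-1,-1])
    p=np.array(face)+a*g+T[:,2]*19
    return W(*p),Rs@T
def S(p): return Rs.T@(np.asarray(p)-O)*1000
E
python3 - <<'E'
from g import *
t=np.radians(35);zs=np.array([-np.sin(t),0,np.cos(t)]);A=np.array([-30,50,105])
m=S([.5225,.3575,0]);print("mallet stand",m)
f=lambda q:None if q is None else np.round(q).astype(int).tolist()
for b in (15,18,22):
  print(b,[f(robot.ik(*mal(A+zs*k,35,0,b))) for k in(-22,0,25,45)])
b=18
for psi in range(-180,181,30):
  print(psi,f(robot.ik(*mal(m,0,psi,b))),f(robot.ik(*mal(m+[0,0,200],0,psi,b))),f(robot.ik(*mal((-75,-65,96),0,psi,b))))
E
```

```text
mallet stand [  5.01995049 202.24247847   0.        ]
15 [[57, -5, -50, 28, -36, 15], [60, -8, -49, 26, -40, 15], [62, -11, -48, 24, -45, 15], [64, -13, -47, 24, -48, 15]]
18 [[56, -4, -46, 21, -39, 22], [58, -6, -45, 20, -43, 22], [60, -9, -44, 19, -47, 21], [62, -11, -43, 19, -50, 21]]
22 [[54, -2, -40, 14, -44, 30], [56, -4, -40, 14, -47, 29], [58, -7, -39, 14, -51, 28], [59, -9, -38, 13, -54, 27]]
-180 [59, 14, -39, 31, -30, -171] [61, 5, -19, 18, -58, -156] [44, -11, -47, 18, -41, -142]
-150 [56, 13, -36, 16, -25, -125] [56, 3, -17, 8, -54, -116] [35, -9, -39, 0, -42, -91]
-120 [49, 15, -24, -8, -34, -69] [49, 5, -9, -5, -59, -73] [24, -4, -28, -15, -53, -42]
-90 [42, 19, -13, -19, -48, -27] [43, 10, 0, -15, -70, -35] [18, 3, -19, -19, -64, -6]
-60 [40, 24, -5, -21, -61, 4] [40, 16, 9, -18, -82, -4] [18, 9, -13, -18, -74, 22]
-30 [41, 29, 2, -17, -72, 30] [41, 21, 17, -17, -93, 23] [22, 13, -10, -14, -80, 46]
0 [44, 32, 6, -12, -78, 54] [44, 25, 21, -12, -99, 49] [28, 14, -11, -7, -82, 68]
30 [49, 33, 5, -5, -79, 77] [49, 27, 20, -5, -101, 75] [34, 14, -15, 0, -80, 90]
60 [54, 32, 0, 3, -75, 99] [54, 25, 15, 3, -97, 100] [41, 11, -21, 7, -75, 110]
90 [59, 29, -9, 11, -67, 120] [59, 22, 6, 10, -89, 124] [46, 6, -30, 14, -67, 130]
120 [62, 24, -21, 19, -56, 140] [62, 16, -4, 16, -79, 148] [50, -1, -39, 20, -58, 152]
150 [62, 19, -32, 27, -42, 161] [63, 10, -13, 20, -68, 173] None
180 [59, 14, -39, 31, -30, -171] [61, 5, -19, 18, -58, -156] [44, -11, -47, 18, -41, -142]
```

Run:
```python
from g import *
L=ori((0,0,-1),(-1,0,0))
p=robot.read_position()
robot.goto(np.array([.25,.55,.45]),ori((0,0,-1),(-.6,-.8,0))); robot.goto(W(80,-94,420),L)
robot.move_gripper(0.0); print(robot.read_t())
robot.servo_line(W(80,-94,130),speed=.3); robot.servo_line(W(80,-94,46),speed=.15)
print(robot.read_t(),robot.read_force().round(1))
for th in np.linspace(0,1.02,9):
    k=np.array([-80+160*np.cos(th),-125-160*np.sin(th)]); o=np.array([0,21.])*(1-th)+np.array([30,15.])*th
    robot.servo_line(W(*(k+o),46),speed=.12); print(round(th,2),robot.read_force().round(1))
robot.dwell(.3)
k=S(robot.read_position()); robot.servo_line(W(k[0]+15,k[1]+15,60),speed=.1); robot.servo_line(W(k[0]+15,k[1]+25,250),speed=.3)
print(robot.read_t())
for n in("scene","top"):
    I,D=robot.grab_frame(n);np.savez("f1_%s.npz"%n,I=I,D=D)
    P=cloud(n,D);c=W(-80,-285,0);m=(np.hypot(P[...,0]-c[0],P[...,1]-c[1])<.06)&(P[...,2]>.075)&(P[...,2]<.095)
    q=P[m]; print(n,len(q),S(q.mean(0)).round(1) if len(q) else '')
    cv2.imwrite("pics/2_%s.png"%n,I[...,::-1])
```

```text
4.7833
6.6083 [0.5 0.2 0.6]
0.0 [0.  1.6 0.9]
0.13 [-0.4  1.5  1.2]
0.26 [-2.   2.8  1.6]
0.38 [-1.4  1.7 -0.1]
0.51 [-0.7  1.5 -0.6]
0.64 [-0.4  0.5  2.8]
0.76 [0.3 0.  1.8]
0.89 [ 0.5 -0.1 -0.2]
1.02 [ 0.5 -0.  -0.1]
10.85
scene 64 [ -73.  -282.    81.9]
top 57 [ -77.2 -285.4   84.5]
```

View pics/2_scene.png

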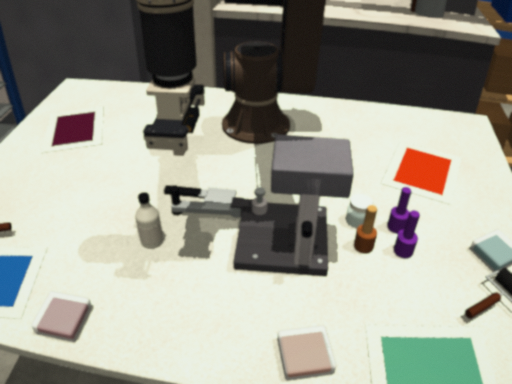

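The leg has swung out and points right, with the knob at about (178,207). The other objects are undisturbed. I'll measure the bar's angle to confirm it is seated.

Run:
```python
from g import *
for n in("scene","top"):
    for fr in("f0","f1"):
        s=np.load(f"{fr}_{n}.npz");P=(cloud(n,s["D"])-O)@Rs*1000
        a,b=(0,1) if fr=="f0" else (1,0)
        if fr=="f1": m=(abs(P[...,0]+80)<22)&(P[...,1]<-150)&(P[...,1]>-262)
        else: m=(abs(P[...,1]+125)<14)&(P[...,0]<52)&(P[...,0]>-55)&(s["I"].min(-1)>70)
        m&=(P[...,2]>25)&(P[...,2]<38); q=P[m]; vx,vy,x,y=cv2.fitLine(q[:,:2].astype(np.float32),cv2.DIST_HUBER,0,.01,.01).ravel()
        print(n,fr,len(q),"dir",np.degrees(np.arctan2(vy,vx)).round(2),"pt",x.round(1),y.round(1))
    a,b=np.load(f"f0_{n}.npz"),np.load(f"f1_{n}.npz")
    k=P[(P[...,2]>78)&(P[...,2]<92)&(abs(P[...,0]+80)<40)&(abs(P[...,1]+285)<40)]; print(" knob mid",(k.min(0)+k.max(0))/2)
```

```text
scene f0 231 dir 7.11 pt -6.8 -121.9
scene f1 353 dir 89.56 pt -73.9 -204.6
 knob mid [ -74.98816866 -282.59028337   82.7457598 ]
top f0 300 dir -0.99 pt -1.5 -126.4
top f1 265 dir -88.6 pt -78.1 -220.8
 knob mid [ -77.06385916 -285.36170848   85.03941248]
```

Seated: the bar lies at -88.6° (nominal -88.8°) and the knob is where 1.55 rad puts it. Next is the mallet pick-up.

```bash
cat >> g.py <<'E'
B=18
MS=S([.5227,.3577,0])
zs=np.array([-np.sin(np.radians(35)),0,np.cos(np.radians(35))]); A=np.array([-30,50,105.])
E
python3 - <<'E'
from g import *
p=robot.read_position(); robot.servo_line(np.array([p[0],p[1],.44]),speed=.3)
robot.goto(*mal(MS+[0,0,330],0,90,B)); robot.move_gripper(.55)
robot.servo_line(mal(MS+[0,0,60],0,90,B)[0],speed=.25); robot.servo_line(mal(MS,0,90,B)[0],speed=.1)
print(robot.read_t(),robot.read_force().round(1))
robot.move_gripper(0.0); print("w",robot.read_grip_width()*88,robot.read_finger_force(),robot.read_force().round(1))
robot.servo_line(mal(MS+[0,0,60],0,90,B)[0],speed=.1)
print(robot.read_t(),robot.read_force().round(2))
for n in("scene","top"):
    I,D=robot.grab_frame(n);np.savez("f2_%s.npz"%n,I=I,D=D); cv2.imwrite("pics/3_%s.png"%n,cv2.resize(I[110:270,290:510,::-1],None,fx=3.5,fy=3.5) if n=="scene" else I[...,::-1])
f=lambda q:None if q is None else np.round(q).astype(int).tolist()
for F in (MS+[0,0,160],): print(f(robot.ik(*mal(F,0,90,B))))
for k,o in((60,(-40,120,40)),(50,(0,0,0)),(0,(0,0,0)),(-20,(0,0,0))): print(f(robot.ik(*mal(A+zs*k+o,35,0,B))))
E
```

```text
16.7 [ 0.7 -0.4  0.7]
w 24.770847189403206 29.947838187217712 [-2.9 -0.   2.6]
17.9667 [-0.28  0.36 -3.55]
[59, 22, 2, 10, -85, 123]
[79, -9, -35, 19, -61, 7]
[63, -12, -43, 19, -51, 20]
[58, -6, -45, 20, -43, 22]
[57, -4, -46, 21, -40, 22]
```

View pics/3_scene.png

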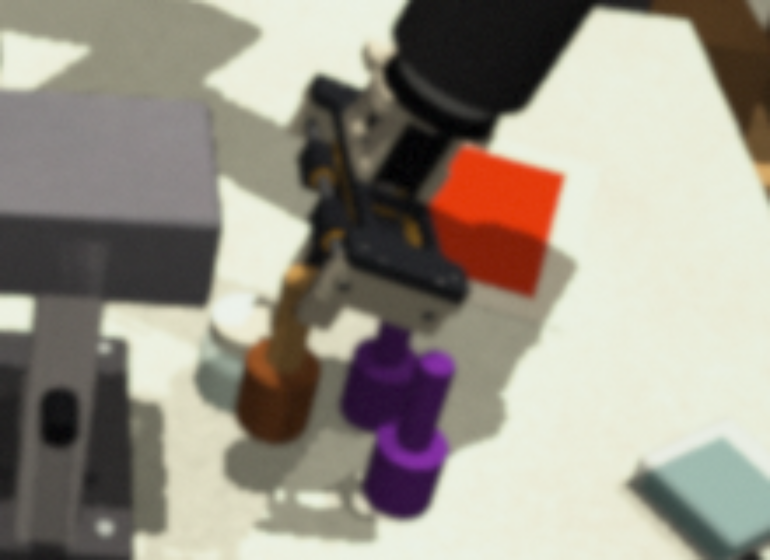

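Held clear of the table and upright in the hand, at about (278,390) in the crop, and the purple ones still stand. The slanted pin comes next.

Run:
```python
from g import *
robot.servo_line(mal(MS+[0,0,165],0,90,B)[0],speed=.25)
robot.goto(*mal(A+zs*60+[-40,120,40],35,0,B)); robot.goto(*mal(A+zs*50,35,0,B))
robot.dwell(.2);f0=robot.read_force();print(robot.read_t(),f0.round(2))
robot.servo_line(mal(A+zs*6,35,0,B)[0],speed=.15)
a=Rs@zs
for k in(3,0,-4,-8,-12,-16,-19,-21):
    robot.servo_line(mal(A+zs*k,35,0,B)[0],speed=.05); f=robot.read_force()-f0; print(k,(f@a).round(1),f.round(1))
robot.dwell(.1); print(((robot.read_force()-f0)@a).round(1))
robot.servo_line(mal(A+zs*50,35,0,B)[0],speed=.2); print(robot.read_t())
robot.goto(*mal(A+zs*60+[-40,120,40],35,0,B))
for n in("scene","top"):
    I,D=robot.grab_frame(n);np.savez("f3_%s.npz"%n,I=I,D=D)
    u,v=proj(n,W(*A)); print(n,u,v)
    P=(cloud(n,D)-O)@Rs*1000; m=(np.hypot(P[...,0]+22,P[...,1]-50)<24)&(P[...,2]>60)&(P[...,2]<130); h=(P[m]-A)@zs; print(m.sum(),"along axis",np.sort(h)[-15::3].round(1))
    s0=np.load(f"f0_{n}.npz");P=(cloud(n,s0["D"])-O)@Rs*1000; m=(np.hypot(P[...,0]+22,P[...,1]-50)<24)&(P[...,2]>60)&(P[...,2]<130); h=(P[m]-A)@zs; print(" before",m.sum(),np.sort(h)[-15::3].round(1))
cv2.imwrite("pics/4.png",cv2.resize(I[130:250,150:310,::-1],None,fx=5,fy=5))
```

```text
21.2083 [-0.48  0.38 -3.68]
3 -0.5 [ 1.3 -0.2  0.3]
0 7.6 [-4.3 -0.6  6.2]
-4 7.0 [-4.1  0.2  5.7]
-8 4.3 [-2.2  0.7  3.7]
-12 -1.0 [ 1.1 -1.1 -0.5]
-16 -1.0 [ 1.  -0.4 -0.5]
-19 -0.8 [ 1.1 -0.8 -0.3]
-21 0.6 [ 0.2 -0.4  0.9]
0.1
24.2583
scene 304.8297407282157 201.86310134594717
0 along axis []
 before 1 [-37.2]
top 221.5668888411298 202.0068900033666
104 along axis [-20.3 -19.5 -19.  -18.8 -18.1]
 before 130 [1.  1.1 1.9 2.5 3.2]
```

View pics/4.png

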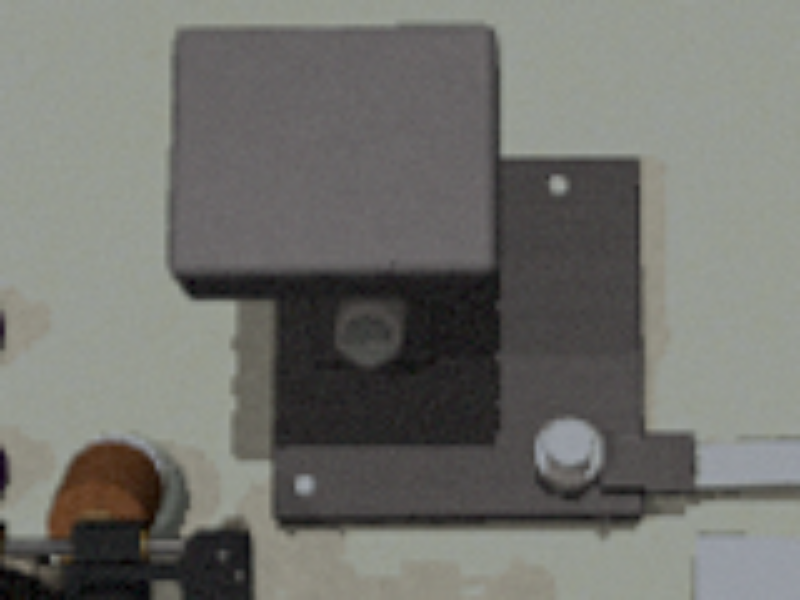

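The slanted pin, at (370,330) in the crop, now sits about 21 mm lower on its bushing, so it is latched. The upright pin at (568,452) is next.

Run:
```python
from g import *
U=np.array([-75,-65,96.]);ps=-120
f=lambda q:None if q is None else np.round(q).astype(int).tolist()
w=[mal(A+zs*60+[-40,120,190],35,0,B),mal(U+[-20,0,235],0,ps,B),mal(U+[0,0,60],0,ps,B),mal(U+[0,0,-21],0,ps,B)]
qs=[f(robot.ik(*x)) for x in w]; print(qs)
if None in qs: raise SystemExit
robot.servo_line(w[0][0],speed=.25); robot.goto(*w[1]); robot.servo_line(w[2][0],speed=.25)
robot.dwell(.2);f0=robot.read_force();print(robot.read_t(),f0.round(2))
robot.servo_line(mal(U+[0,0,6],0,ps,B)[0],speed=.15)
for k in(3,0,-4,-8,-12,-16,-19,-21):
    robot.servo_line(mal(U+[0,0,k],0,ps,B)[0],speed=.05); g=robot.read_force()-f0; print(k,g.round(1))
robot.servo_line(w[2][0],speed=.2); robot.servo_line(w[1][0],speed=.25); print(robot.read_t())
```

```text
[[79, -11, -17, 17, -80, 13], [25, -12, -6, -11, -82, -51], [24, -7, -23, -13, -60, -45], [24, -2, -30, -15, -50, -41]]
27.9083 [-0.5  -0.28 -3.31]
3 [0.4 0.5 0.4]
0 [0.3 0.8 0.4]
-4 [-0.1  1.8  6.9]
-8 [0.9 0.1 5.2]
-12 [ 0.5  0.3 -1.1]
-16 [ 0.7  0.2 -0.1]
-19 [ 0.1  0.6 -0.2]
-21 [ 0.6  0.2 -0.3]
31.8333
```

Run:
```python
from g import *
robot.goto(*mal(A+zs*60+[-40,120,190],35,0,B)); robot.goto(*mal(MS+[0,0,190],0,90,B))
robot.servo_line(mal(MS+[0,0,60],0,90,B)[0],speed=.25); robot.dwell(.2)
print(robot.read_t(),robot.read_force().round(2))
for n in("scene","top"):
    I,D=robot.grab_frame(n)
    for fr in("f2","f4"):
        if fr=="f2": s=np.load(f"f2_{n}.npz");i,d=s["I"],s["D"]
        else: i,d=I,D
        P=(cloud(n,d)-O)@Rs*1000;H=cv2.cvtColor(i,cv2.COLOR_RGB2HSV)
        m=(H[...,0]>3)&(H[...,0]<24)&(H[...,1]>110)&(abs(P[...,0]-MS[0])<45)&(abs(P[...,1]-MS[1])<45)&(P[...,2]>50); q=P[m]
        print(n,fr,m.sum(),"mallet med",np.median(q,0).round(1),"p2",np.percentile(q,2,axis=0).round(1),"p98",np.percentile(q,98,axis=0).round(1))
        m=(np.hypot(P[...,0]+75,P[...,1]+65)<11)&(P[...,2]>60)&(P[...,2]<110); print("   pin z",np.median(P[m][:,2]) if m.any() else None)
        h=((P-A)@zs)[(np.hypot(P[...,0]+22,P[...,1]-50)<24)&(P[...,2]>60)&(P[...,2]<130)]
        if len(h)>20: print("   slanted",np.sort(h)[-10])
    if n=="scene": cv2.imwrite("pics/5.png",cv2.resize(I[100:280,230:490,::-1],None,fx=3,fy=3))
```

```text
35.525 [ 0.41  0.75 -3.57]
scene f2 771 mallet med [ 17.3 201.1 113.7] p2 [-15.  180.3  66.5] p98 [ 30.5 225.7 264.5]
   pin z 90.79648591190758
scene f4 769 mallet med [ 18.5 201.3 116.4] p2 [-13.3 180.   69.5] p98 [ 32.5 225.2 266.8]
   pin z 72.83530810865756
top f2 324 mallet med [ -3.  193.3 116.7] p2 [-25.9 175.4  67.8] p98 [ 26.7 239.3 398. ]
   pin z 96.87173440545203
   slanted 2.424759002807618
top f4 324 mallet med [ -2.8 193.6 118.9] p2 [-33.2 175.2  72.7] p98 [ 27.2 243.8 405.3]
   pin z 73.98985489314208
   slanted -19.331465177890117
```

View pics/5.png

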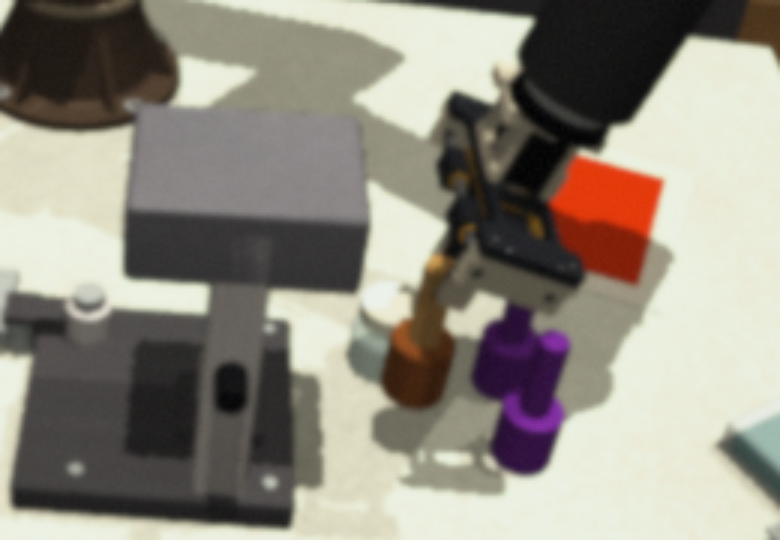

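Both pins are latched: the upright top is at z 74 and the slanted one has gone 21 mm down. The mallet hangs upright at about (418,365), roughly 2.5 mm higher in the grip. I'll lower it until it touches the table, release it and check.

Run:
```python
from g import *
robot.servo_line(mal(MS+[0,0,2],0,90,B)[0],speed=.12); robot.dwell(.2); f0=robot.read_force(); print(f0.round(2))
z=2
while z>-5:
    z-=.5; robot.servo_line(mal(MS+[0,0,z],0,90,B)[0],speed=.02); robot.dwell(.1); f=robot.read_force()-f0
    if f[2]>2: break
print("contact",z,f.round(2))
robot.move_gripper(.3+.25); robot.dwell(.2); print(robot.read_force().round(2))
robot.servo_line(mal(MS+[0,0,80],0,90,B)[0],speed=.1); robot.servo_line(mal(MS+[0,0,230],0,90,B)[0],speed=.25)
p=robot.read_position(); robot.goto(np.array([.25,.55,.35]),ori((0,0,-1),(-.6,-.8,0)))
print(robot.read_t())
for n in("scene","top"):
    I,D=robot.grab_frame(n);P=cloud(n,D);H=cv2.cvtColor(I,cv2.COLOR_RGB2HSV)
    m=(H[...,0]>3)&(H[...,0]<24)&(H[...,1]>110)&(P[...,2]>.012)&(P[...,2]<.2)&(abs(P[...,0]-.523)<.07)&(abs(P[...,1]-.357)<.07);q=P[m]
    hi=q[q[:,2]>.122]; print(n,"top",((hi.min(0)+hi.max(0))/2).round(4),"jar/cap/knife/knob:")
    for c,r,lo,hi in(((.43,.338),.05,.064,.076),((.591,-.166),.03,.14,.16),((.396,-.085),.12,.006,.022),(W(-77,-285,0),.03,.078,.092)):
        k=P[(np.hypot(P[...,0]-c[0],P[...,1]-c[1])<r)&(P[...,2]>lo)&(P[...,2]<hi)]; print("  ",len(k),((k.min(0)+k.max(0))/2).round(4))
    if n=="scene": cv2.imwrite("pics/6.png",I[...,::-1])
```

```text
[-0.17  0.27 -3.33]
contact -0.5 [ 0.09 -1.53  6.01]
[-0.42  0.87  0.86]
43.0167
scene top [0.525  0.3564 0.1272] jar/cap/knife/knob:
   272 [0.4294 0.3434 0.0689]
   101 [ 0.5925 -0.1634  0.1462]
   811 [ 0.4289 -0.0918  0.014 ]
   58 [ 0.4766 -0.131   0.0825]
top top [0.5208 0.351  0.1295] jar/cap/knife/knob:
   313 [0.427  0.3409 0.07  ]
   81 [ 0.5919 -0.1666  0.1487]
   949 [ 0.3977 -0.0846  0.014 ]
   55 [ 0.4748 -0.1342  0.0843]
```

View pics/6.png

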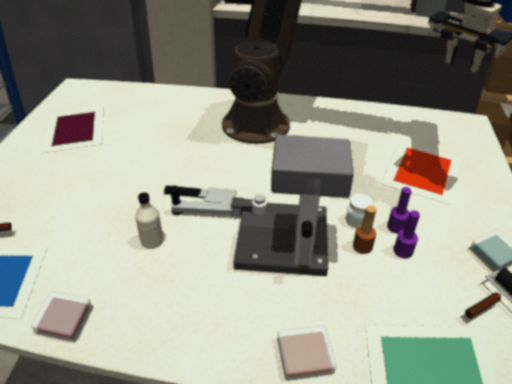

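The mallet stands upright at (366,235). The leg is out, the pins are down, the bystanders haven't moved and the arm is clear.

```bash
python3 -c "
from rig import robot
print(robot.job_done())"
```

```text
the job is handed in; nothing more can be done
None
```

The job is handed in at about 43 s: the leg was seated first, then both pins were latched with the mallet. The mallet stands upright on its head, let go, and the bottle, jar and putty knife were not disturbed.

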